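Draw out the comal's drip tray with the pull hook

ROBOT

A 6-joint arm with a two-finger parallel gripper is mounted at the origin on the work surface. World frame = base frame: x ahead of the robot, y to its left, z up, the work surface at z = 0. Lengths are in mm, angles in degrees, forces in N, time in s.
With the tool pointing down it reaches from about 300 to 850 mm from the base axis. Payload 4.2 kg.
Tool frame: the origin (TCP) lies between the finger pads; the fingertips stand ahead of it and the grasp point (between the pads) lies 3 mm ahead of it (nose_length is the z of the fingertips in the tool frame, in mm); z points along the fingers, y is the line along which they close (so a half turn about z gives the same grasp; the last joint's range is limited). The gripper opens to 91 mm and grips with 3 to 60 N. Pads are 32 mm wide; open, the fingers measure 118 mm over their backs; the gripper's body (76 mm by 178 mm) begins 60 mm behind the grasp point.
Start: joints at [76.031, 18.312, 89.639, -0, 72.044, -1.146], TCP at [127.614, 560.674, 235.976] pointing down, gripper open.
Joint ranges: [-177.97, 177.97], [-48.28, 115.42], [12.27, 149.76], [-77.06, 257.06], [2.81, 150.46], [-146.56, 146.56]. Speed limits (degrees/s): [147.25, 147.25, 180, 180, 180, 180].

INTERFACE

Orientations are given as [roll, pitch, yaw] about the fixed x, y, z axes, in that order (R = Rz(yaw) Ry(pitch) Rx(roll)).
In Python, from workcell import state, grab_frame, camera_params, job_done, nose_length gives the robot as it stands.
- The arm moves only by the tool step_arm, never from a script. Its argument "plan" is a list that holds one entry, the list of rows, each a list of 5 numbers: the shift along the tool's x, y, z in cm, then the turn about the tool's z in rad, then the opening, from 0 (shut) to 1 (fully open). In form: [[[x, y, z, turn, gripper], ...]]. A call has 1 to 20 rows; each row is the pose to reach, as a shift and turn from the pose commanded when the call began, along the tool's axes at that moment; what a row does not reach only later rows make up. A row lasts 1/8 s, in which the tool goes at most 62.5 mm and 10.7 degrees, less where a joint would pass 70% of its speed; a pose out of reach is approached as far as the arm can. A call with a gripper value outside its range is refused whole. The fingers move at their own pace and stop on an object; "newtons" is the grip in N (left out, the last holds). Time passes only in rows, so rows that repeat a pose let the fingers close. It gives the time, the measured TCP pose, the force, the opening and the grip force at its end, in the units of the state.
- state(): the state, without advancing time (a new reading comes with each control period).
- grab_frame(name): name is "side" or "top" or "wrist"; returns the picture (420x560x3 uint8, blue, green, red); there is no depth.
- camera_params(name): a dict with "camera_matrix" (3x3 intrinsics, pixels), "R" (3x3) and "t" (3): a world point X has camera coordinates R X + t; the wrist camera has in their place "mount" (4x4, takes a point from camera to tool coordinates, whose origin is the TCP and whose axes are the flange's). Camera axes: x right, y down, z forward; pixel columns grow to the right and rows downward; lengths in mm; the calibration is good to about 2 mm. A picture is of the moment at which its call begins: read the wrist's pose just before it. camera_params takes no time and is no camera call.
- job_done(): hands the job in; it is judged then, once.
The state is a dict: "time_s": time; "qpos": joint angles; "qvel": joint speeds; "effort": joint torques, N m; "ee_pos": TCP position; "ee_rot": TCP orientation; "force": force on the tool from outside, world axes, zero at the start; "torque": the same for the moment, N m; "gripper_width": finger opening in mm; "gripper_force": force on a finger pad.
Only numpy, scipy, OpenCV 4.12 (cv2) and the standard library are available. Lean on these libraries where they do the work, as an engineer would, in place of code of your own. Each camera call takes 0.05 s, during which the arm holds its last target. There are 200 camera calls.

TASK

With the pull hook from the fork stand, its prong down in the finger hole of the comal's drip tray, draw the tray all the way out until it is firmly against its rubber stop and keep a firm pull of about 12 N there for a second, never pulling or pressing on the tray harder than 20 N and never touching the tray with the gripper. Then unhook without pushing the tray back in, and lay the hook back in its stand the way it lay. Leave the other things where they are.

Things in the scene. Friction and masses are not known exactly. Their poses are not given: they have to be found in the camera images.
- comal: Electric comal: low steel griddle, black iron plate, 280 deep x 320 wide x 96 high, fixed to the ledge. Origin at ledge height under the middle of its front edge; it reaches 280 along its +x, 160 to each side. The tray slides out of its front along the comal's own -x, to a rubber stop inside that cannot be seen, only felt.
- tray: Aluminium drip tray, 196 wide, 16 to 46 above the ledge, at the start 0 to 40 out of the comal. A level tab (46 out, 70 wide, 6 thick, top 46 above the ledge, open below) in the middle of its front has a round 22 finger hole. Slides at about 4 N. Travel left to the stop differs each time, 70 to 90. Origin on the ledge plane under the middle of its outer front face; axes as the comal's.
- hole (a point): Centre of the finger hole at the tab's top face, 23 ahead of the tray's front; axes as the comal's. The tray's rubber stop gives about 1 mm for every 3 N and springs back when let off. 8 N or more kept 0.4 s at rest seats the tray; over 20 N does harm. Bring the prong onto the hole's edge slowly (30 mm/s or less): a bump counts as force.
- hook: Pull hook: dark wooden handle 100 long (x) x 22 wide x 26 high, brass collar, and an 8 thick steel gooseneck rod: from the handle's front it rises to z = 43, runs to x = 116 and bends down into a prong 40 long, leaning 10 back towards the handle, that ends 3 above the handle's underside level. Origin: centre of the handle's underside; x towards the prong, z up. About 0.14 kg. Grip it across y between x = -20 and 25, midway between the forks.
- hook_tip (a point): Lower end of the hook's prong, at (106, 0, 3) mm in the hook's frame. In use it should pass 10 to 16 below the tab's top.
- stand: Wooden fork stand, fixed: base 120 x 70 x 12; two forks 10 thick at x = -42 and +42 carry the handle on seats 50 above the ledge, between cheeks 32 apart that rise 10 above the seats. Origin under the base's centre. The hook lies with its origin near (0, 0, 50) of the stand, its x along the stand's x, prong beyond the front fork.
- molcajete: Black basalt molcajete, 170 across, 95 high; origin under its centre. Leave alone.
- bowl: Clear glass prep bowl, 116 across, 55 high; origin under its centre. Leave alone.
- brush: Red silicone basting brush, 200 long, lying; origin under it. Leave alone.
- sifter: Aluminium sifter cup, 80 across, 75 high, with a side handle; origin under its centre. Leave alone.
- storage_box: Plastic storage box with a snap latch, 140 x 176 x 89; origin under its centre. Leave alone.
- jar: Amber glass jar, 68 across, 100 high; origin under its centre. Leave alone.
There are look-alikes about, which are no part of the job. There is more than one size of the stand; the one meant has the size given above.

How it is judged:
By the outcome, as a careful person would: the job done as asked, in the order asked, and still so for the second after the job is handed in, with the robot touching nothing.
It also fails if it takes over 67 s, if anything falls off the work surface, if the arm or the gripper's body presses on something with over 40 N, if the wrist force passes 120 N, or if a joint passes its speed limit or range.

## Working session

There is one attempt and no reset: what is moved stays moved. The work goes in short steps, Python scripts to look and compute and a tool call to move; the robot and the scene stay as the last step left them, time stands still between calls to the robot, and variables do not carry over. Pictures are saved under pics/ and viewed, at most 10 in all, crops included, and the job is handed in when it is done.

Besides the shell and the picture viewer there is one more tool, called by a JSON object that holds its "op" and its "data". step_arm: Moves the arm, as the interface text tells. Its arguments: {"type":"object","properties":{"plan":{"type":"array","items":{"type":"array","items":{"type":"array","items":{"type":"number"}}}},"newtons":{"type":"number"}},"required":["plan"]}

```bash
mkdir -p pics; ls
python3 - <<'E'
from workcell import *
import cv2
print(state(), nose_length if not callable(nose_length) else nose_length())
for n in ("top","side"):
    cv2.imwrite(f"pics/{n}0.png",grab_frame(n)); p=camera_params(n); print(n,p)
print(camera_params("wrist"))
E
```

```text
pics
{'time_s': 0.0, 'qpos': array([ 7.60301885e+01,  1.83528899e+01,  8.97070052e+01, -9.01654513e-04,
        7.20451646e+01, -1.14734581e+00]), 'qvel': array([-0.01511434, -0.01907371, -0.0073638 ,  0.06882641,  0.09684458,
       -0.00621284]), 'effort': array([ 1.64408684e-03, -4.12472606e+01, -2.31973672e+01,  7.30876601e-02,
        4.57056588e-02, -1.47915025e-04]), 'ee_pos': array([127.51277497, 560.19341412, 235.10368437]), 'ee_rot': array([-1.79894944e+02, -1.24661473e-03,  1.67177812e+02]), 'force': array([-0.04476032,  0.10814953, -0.51969612]), 'torque': array([ 0.02331064, -0.0152381 , -0.02701235]), 'gripper_force': 0.0, 'gripper_width': 91.49349317703978} 22.0
top {'camera_matrix': array([[531.61848891,   0.        , 278.1432569 ],
       [  0.        , 531.61848891, 206.75074561],
       [  0.        ,   0.        ,   1.        ]]), 'R': array([[ 0.1029873 , -0.99466948,  0.00512245],
       [-0.97317468, -0.10182421, -0.20630773],
       [ 0.20572959,  0.01626203, -0.97847375]]), 't': array([1.03002694e-01, 4.98154243e+02, 1.37675754e+03])}
side {'camera_matrix': a
[... 187 characters left out ...]
2298, -0.0048615 ],
       [-0.48227169, -0.46877396, -0.74004391],
       [ 0.52561139,  0.52098109, -0.67254098]]), 't': array([-323.90585536,  290.22112417, 1139.92033096])}
{'camera_matrix': array([[351.13127849,   0.        , 289.46591621],
       [  0.        , 351.13127849, 211.53453968],
       [  0.        ,   0.        ,   1.        ]]), 'mount': array([[-3.06948274e-04, -9.70415946e-01, -2.41439015e-01,
         6.76740596e+01],
       [ 9.99998993e-01,  3.67483389e-05, -1.41902972e-03,
         1.04247863e+00],
       [ 1.38592155e-03, -2.41439208e-01,  9.70414957e-01,
        -1.49042799e+02],
       [ 0.00000000e+00,  0.00000000e+00,  0.00000000e+00,
         1.00000000e+00]])}
```

View pics/top0.png

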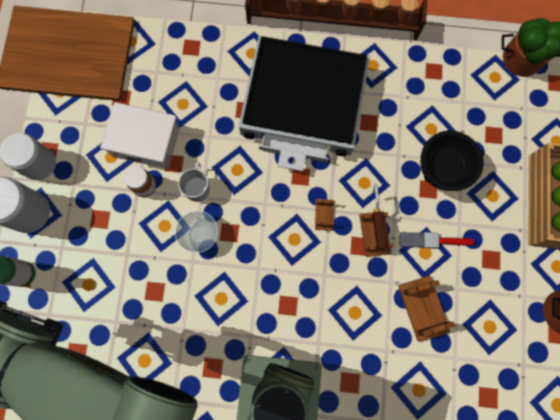

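View pics/side0.png

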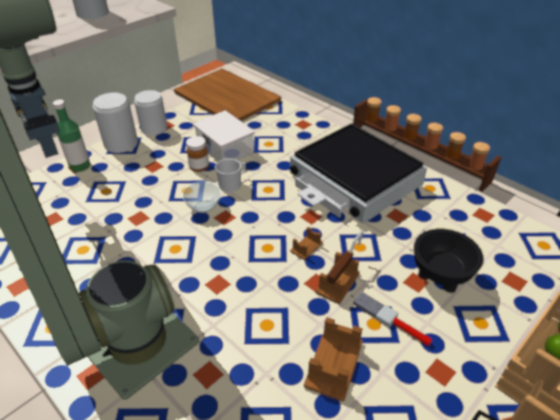

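The top view shows three fork stands: small at (326,214), medium holding the hook at (376,234), and large at (425,308). The tray tab's hole is near (291,162). The medium stand is my choice, because it carries the hook with its steel rod towards (378,190). I'll check that in a close crop.

```bash
python3 - <<'E'
import cv2,numpy as np
a=cv2.imread("pics/top0.png"); b=cv2.imread("pics/side0.png")
A=cv2.resize(a[120:270,240:440],(800,600),interpolation=cv2.INTER_CUBIC)
cv2.imwrite("pics/c1.png",A)
E
cat > geo.py <<'E'
import numpy as np
from workcell import *
from scipy.spatial.transform import Rotation as Ro
def ray(name,uv,z,s=None):
    """world point on plane z seen at pixel uv"""
    p=camera_params(name); K=p["camera_matrix"]
    d=np.linalg.solve(K,np.array([uv[0],uv[1],1.]))
    if name=="wrist":
        M=p["mount"]; R=Ro.from_euler("xyz",s["ee_rot"],degrees=True).as_matrix()
        o=R@M[:3,3]+s["ee_pos"]; d=R@M[:3,:3]@d
    else:
        o=-p["R"].T@p["t"]; d=p["R"].T@d
    return o+d*(z-o[2])/d[2]
def proj(name,X,s=None):
    p=camera_params(name); K=p["camera_matrix"]; X=np.asarray(X,float)
    if name=="wrist":
        M=p["mount"]; R=Ro.from_euler("xyz",s["ee_rot"],degrees=True).as_matrix()
        c=M[:3,:3].T@(R.T@(X-s["ee_pos"])-M[:3,3])
    else: c=p["R"]@X+p["t"]
    c=K@c; return c[:2]/c[2]
E
python3 -c "
from geo import *
for n,uv,z in [('hookstand',(376,234),60),('collar',(378,210),60),('small',(326,214),0),('large',(425,308),0),('hole',(291,162),46),('prong',(378,188),80)]: print(n,ray('top',uv,z).round())
for uv in [(258,38),(367,55),(241,127),(352,145)]: print(ray('top',uv,96).round())
"
```

```text
hookstand [ 447. -214.   60.]
collar [ 513. -215.   60.]
small [500. -82.   0.]
large [ 271. -368.    0.]
hole [625.  30.  46.]
prong [ 568. -207.   80.]
[959. 156.  96.]
[ 939. -150.   96.]
[694. 173.  96.]
[ 674. -128.   96.]
```

View pics/c1.png

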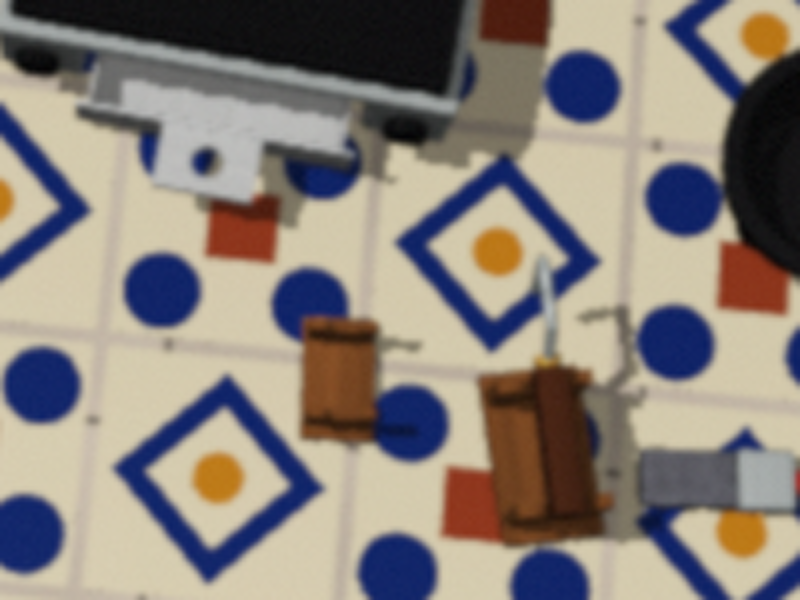

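The crop confirms it: the dark handle lies in the medium stand, with a brass collar at (376,210) full-image and the rod end at (375.5,184). The drip tray's finger hole is at (292,160). The small and large stands are empty.

```bash
cat >> geo.py <<'E'
def shift(s,X,yaw=None):
    """tool-axes shift in cm and turn in rad to bring TCP to X, tool yaw to yaw"""
    R=Ro.from_euler("xyz",s["ee_rot"],degrees=True).as_matrix()
    d=R.T@(np.asarray(X,float)-s["ee_pos"])/10
    t=0 if yaw is None else -np.radians((yaw-s["ee_rot"][2]+180)%360-180)
    return d.round(2),round(t,3)
E
python3 -c "
from geo import *
f=ray('top',(379,212.5),76);b=ray('top',(383.5,248.7),76);t=ray('top',(375.5,184),93)
print(f,b,t,(f+b)/2,np.degrees(np.arctan2(*(f-b)[1::-1])),np.degrees(np.arctan2(*(t-b)[1::-1])))
# base corners of stand z=12 left, hole
print(ray('top',(292,160),46))
s=state(); print(shift(s,[400,150,236]),shift(s,[440,-218,236],175))
"
```

```text
[ 502.67852434 -214.92585474   76.        ] [ 408.02184425 -232.72267885   76.        ] [ 574.46635906 -197.83137778   93.        ] [ 455.35018429 -223.82426679   76.        ] 10.648127638889642 11.839321051616635
[631.38794693  27.40000276  46.        ]
(array([-3.567e+01, -3.396e+01, -3.000e-02]), 0) (array([-4.774e+01, -6.895e+01,  3.000e-02]), np.float64(-0.137))
```

{"op": "step_arm", "data": {"plan": [[[-9,-8.5,0,0,1],[-18,-17,0,0,1],[-27,-25.5,0,0,1],[-35.7,-34,0,0.18,1],[-37.9,-39.8,0,0.36,1],[-40.1,-45.6,0,0.54,1],[-42.3,-51.4,0,0.72,1],[-44.5,-57.2,0,0.9,1],[-46.7,-63,0,1.08,1],[-49.1,-69,0,1.26,1],[-49.1,-69,0,1.44,1],[-49.1,-69,0,1.62,1],[-49.1,-69,0,1.8,1],[-49.1,-69,0,1.98,1],[-49.1,-69,0,2.16,1],[-49.1,-69,0,2.34,1],[-49.1,-69,0,2.52,1],[-49.1,-69,0,2.7,1],[-49.1,-69,0,2.717,1],[-49.1,-69,0,2.717,1]]]}}

```text
time_s: 2.6
ee_pos: [453.1, -221.0, 235.7]
ee_rot: [-180.0, 0.0, 11.6]
force: [-0.4, 0.1, -0.3]
gripper_width: 91.2
gripper_force: 0.0
```

Run:
```python
from geo import *
import cv2,pickle
s=state(); print(s["ee_pos"],s["ee_rot"],s["qpos"].round(),s["time_s"])
im=grab_frame("wrist"); cv2.imwrite("pics/w1.png",im); pickle.dump(s,open("w1.pkl","wb"))
```

```text
[ 453.11023527 -220.98921729  235.69395544] [-1.79976544e+02  2.18755393e-02  1.16395778e+01] [-27.  12.  99.   0.  69.  51.] 2.6
```

View pics/w1.png

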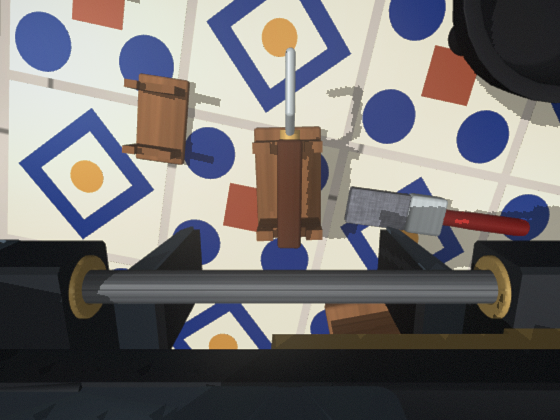

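The wrist view shows the medium stand at about (255-321, 128-240). The handle's top runs from (290,138) to (289,246), and the rod's bend is near (290,50).

Run:
```python
from geo import *
import pickle
s=pickle.load(open("w1.pkl","rb"))
f=ray("wrist",(290,138),76,s);b=ray("wrist",(289,246),76,s);t=ray("wrist",(290.5,50),93,s)
print(f,b,t,np.linalg.norm(f-b),np.linalg.norm(t-b)); 
for p in(f,t): print(np.degrees(np.arctan2(*(p-b)[1::-1])))
c=[ray("wrist",q,12,s) for q in((254,140),(321,140),(256,241),(321,241))]
print(np.mean(c,0),np.round(c))
u=(f-b)/np.linalg.norm(f-b); m=(f+b)/2; print(m, shift(s,[m[0],m[1],60]))
for X in(f,b,t): print(proj("top",X))
```

```text
[ 508.2087185  -209.46211889   76.        ] [ 411.76680881 -228.38592534   76.        ] [ 573.7568588  -196.30772899   93.        ] 98.28098695285405 166.00839430172846
11.101519437890616
11.201124091696554
[ 449.18193641 -219.59363576   12.        ] [[ 496. -174.   12.]
 [ 510. -242.   12.]
 [ 388. -196.   12.]
 [ 402. -267.   12.]]
[ 459.98776366 -218.92402211   76.        ] (array([ 0.72, -0.06, 17.57]), 0)
[377.06911892 210.24577194]
[381.92649493 247.10427033]
[374.905451   184.20122054]
```

{"op": "step_arm", "data": {"plan": [[[1.1,0,4,0.008,0.6],[1.1,0,9,0.008,0.6],[1.1,0,13,0.008,0.6],[1.1,0,16,0.008,0.6],[1.1,0,17,0.008,0.6],[1.1,0,17,0.008,0.6],[1.1,0,17,0.008,0.1],[1.1,0,17,0.008,0.1],[1.1,0,17,0.008,0.1],[1.1,0,17,0.008,0.1],[1.1,0,17,0.008,0.1],[1.1,0,17,0.008,0.1]]], "newtons": 45}}

```text
time_s: 4.15
ee_pos: [464.2, -219.0, 66.4]
ee_rot: [180.0, -0.0, 11.0]
force: [-0.7, 0.5, 5.8]
gripper_width: 21.6
gripper_force: 45.0
```

Run:
```python
from geo import *
import cv2,pickle
s=state(); print(s); pickle.dump(s,open("g.pkl","wb"))
im=grab_frame("wrist"); cv2.imwrite("pics/w2.png",im)
```

```text
{'time_s': 4.15, 'qpos': array([-2.65426660e+01,  2.27246433e+01,  1.10930946e+02,  1.09987387e-02,
        4.63079705e+01,  5.24077281e+01]), 'qvel': array([-0.00963815,  0.02932338, -0.04850544,  0.07685062, -0.00670592,
        0.03195847]), 'effort': array([-1.03967503e-02, -3.64120781e+01, -1.61477870e+01,  1.67023041e-02,
       -3.79982293e-01, -1.38743373e-02]), 'ee_pos': array([ 464.19461319, -218.96710581,   66.40137064]), 'ee_rot': array([ 1.79984076e+02, -3.37285858e-02,  1.10420154e+01]), 'force': array([-0.71683057,  0.46134206,  5.82528895]), 'torque': array([ 0.01214018,  0.29538675, -0.02828636]), 'gripper_force': 44.99867856502533, 'gripper_width': 21.64867741569812}
```

View pics/w2.png

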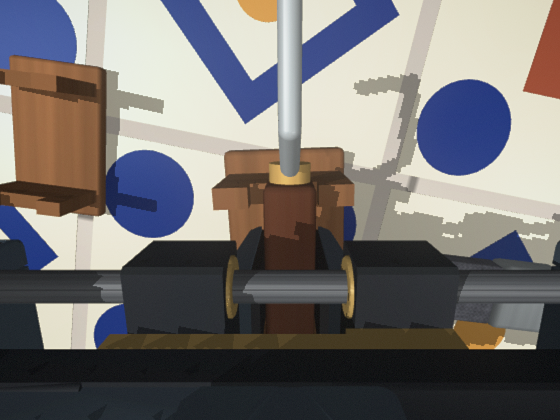

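The grip is good: 21.6 mm opening on the handle, front edge at (290,184). Next I lift it and carry it to a look-out pose in front of the tray.

{"op": "step_arm", "data": {"plan": [[[0,0,-0.5,0,0.1],[0,0,-2,0,0.1],[0,0,-5,0,0.1],[0,0,-9,0,0.1],[0,0,-12,0,0.1],[1,-4,-12,0.05,0.1],[2,-8,-12,0.1,0.1],[3.5,-13,-12,0.15,0.1],[5,-18,-12,0.2,0.1],[6,-22,-11,0.267,0.1],[6.6,-24.9,-10,0.267,0.1],[6.6,-24.9,-10,0.267,0.1],[6.6,-24.9,-10,0.267,0.1],[6.6,-24.9,-10,0.267,0.1]]]}}

```text
time_s: 5.95
ee_pos: [481.3, 37.2, 166.5]
ee_rot: [180.0, -0.1, -4.3]
force: [0.0, -0.4, -1.3]
gripper_width: 21.9
gripper_force: 45.0
```

Run:
```python
from geo import *
import cv2,pickle
g=pickle.load(open("g.pkl","rb"))
f=ray("wrist",(290,185),76,g); R=Ro.from_euler("xyz",g["ee_rot"],degrees=True).as_matrix()
print("front in tool",R.T@(f-g["ee_pos"]))
s=state(); print(s["ee_pos"],s["ee_rot"],s["force"],s["gripper_width"],s["time_s"]); pickle.dump(s,open("l.pkl","wb"))
im=grab_frame("wrist"); cv2.imwrite("pics/w3.png",im)
```

```text
front in tool [44.08385    -0.63292025 -9.57285624]
[481.33838303  37.20420275 166.50039347] [ 1.79995488e+02 -5.61953797e-02 -4.32672070e+00] [ 0.03414864 -0.3989145  -1.26132571] 21.87709685782885 5.95
```

View pics/w3.png

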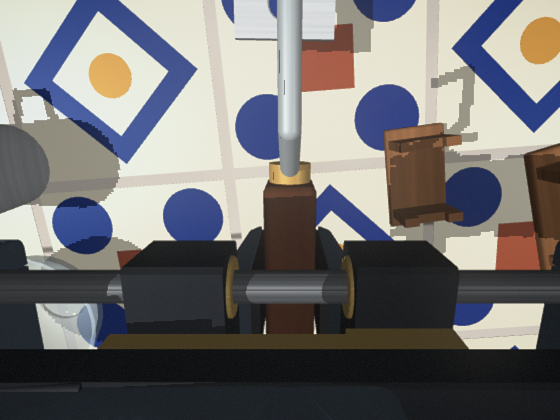

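The wrist view shows the tab's front edge at row ~39, columns 234–336. The hole itself is hidden under the rod. I'll combine this edge with the hole in the top image.

Run:
```python
from geo import *
import cv2,pickle
s=pickle.load(open("l.pkl","rb"))
im=cv2.imread("pics/w3.png"); 
for c in (240,265,310,330):
    g=im[20:60,c-2:c+3].mean((1,2)); print(c,20+np.argmin(np.diff(g)),g.round()[10:30:1].astype(int))
g=im[25,210:360].mean(1).astype(int); print("cols",g[15:40],g[110:140])
a=ray("wrist",(235,39),46,s);b=ray("wrist",(336,39),46,s); print(a,b,np.linalg.norm(a-b))
m=(a+b)/2;y=np.radians(-4.3);u=np.array([np.cos(y),np.sin(y),0]); print("hole",m+23*u)
t=cv2.imread("pics/top0.png",0)[150:172,280:304]; print(t)
```

```text
240 37 [221 219 220 223 225 226 227 224 130 100 199 227 227 227 226 227 227 227
 227 227]
265 37 [221 218 218 221 223 224 225 224 156  98 159 226 227 226 227 226 226 227
 226 226]
310 38 [221 217 213 217 221 221 221 223 220 128  84  81  81  81  81  82  81  80
  80  82]
330 39 [220 216 213 215 221 221 220 222 220 155  87  78  79  79  79  79  79  79
  79  79]
cols [224 225 226 225 224 224 224 225 225 223 221 220 221 221 220 220 220 220
 219 220 220 219 219 220 219] [215 215 216 215 215 215 215 215 215 215 214 216 214 216 187 131 118  84
  78  79  81  77  78  73  75  76  76  75  75  75]
[610.07983803  66.60930832  46.        ] [604.70730379  -4.40490411  46.        ] 71.2171502632174
hole [630.32882898  29.37769139  46.        ]
[[149 173 183 184 183 184 183 185 187 186 186 182 180 185 185 182 182 183
  185 187 188 188 188 186]
 [133 174 186 187 187 188 184 181 184 185 187 186 184 185 181 181 179 181
  186 188 187 186 183 184]
 [136 178 189 189 190 189 187 184 186 188 188 185 178 181 181 183 186 188
  189 185 183 179 177 180]
 [139 179 189 188 189 190 190 189 189 190 190 186 182 184 186
[... 1158 characters left out ...]
81 182 185 187 187 186 187 185 183 181 179 181 182 183 185 186 187
  187 187 187 188 188 189]
 [161 162 168 174 179 180 179 181 185 185 186 185 185 186 185 185 184 186
  187 186 185 186 188 191]
 [180 175 170 166 161 161 158 163 170 174 176 177 178 180 183 184 185 185
  185 185 184 185 184 185]
 [195 195 190 184 180 178 173 165 157 140 136 143 150 156 164 172 175 178
  179 183 182 184 175 158]
 [201 199 199 198 197 195 192 186 162 127 115 112 109 107 112 121 129 141
  154 163 170 170 154 121]
 [200 200 200 200 201 200 199 194 171 131 115 104  87  66  61  66  75  87
  101 109 119 123 110  83]
 [201 200 201 200 201 201 200 196 177 141 121 105  82  54  45  45  47  50
   57  60  67  69  68  55]]
```

{"op": "step_arm", "data": {"plan": [[[2,-0.1,3,0.005,0.1],[4.63,-0.28,6,0.005,0.1],[4.63,-0.28,8.5,0.005,0.1],[4.63,-0.28,9.65,0.005,0.1],[4.63,-0.28,9.65,0.005,0.1],[4.63,-0.28,9.65,0.005,0.1]]]}}

```text
time_s: 6.75
ee_pos: [528.1, 37.4, 70.5]
ee_rot: [-180.0, -0.1, -4.6]
force: [0.2, 0.8, -0.7]
gripper_width: 21.9
gripper_force: 45.0
```

Run:
```python
from geo import *
import cv2
s=state(); print(s["ee_pos"],s["ee_rot"],s["force"],s["torque"])
R=Ro.from_euler("xyz",s["ee_rot"],degrees=True).as_matrix()
a=grab_frame("top"); b=grab_frame("side")
tip=s["ee_pos"]+R@[100.6,-.6,13.4]; bend=s["ee_pos"]+R@[110.6,-.6,-23]; h=[630.5,28.8,46]
for n in("top","side"): print(n,[proj(n,X).round(1) for X in(tip,bend,h)])
def cr(im,c,w=60,h=45): 
    x,y=np.round(c).astype(int); return cv2.resize(im[y-h:y+h,x-w:x+w],(800,600),interpolation=cv2.INTER_CUBIC)
A=cr(a,proj("top",h),30,45)
B=cr(b,proj("side",h),30,45)
cv2.imwrite("pics/c2.png",np.hstack([cv2.resize(A,(400,600)),cv2.resize(B,(400,600))]))
```

```text
[528.11876288  37.37916813  70.51946891] [-1.79980268e+02 -1.22298327e-01 -4.55094399e+00] [ 0.19221511  0.77691098 -0.69759753] [-0.01735899  0.20142302  0.04320046]
top [array([291.1, 159.7]), array([292.1, 152.2]), array([291.5, 160.3])]
side [array([310. , 192.6]), array([313. , 181.5]), array([310.6, 195.5])]
```

View pics/c2.png

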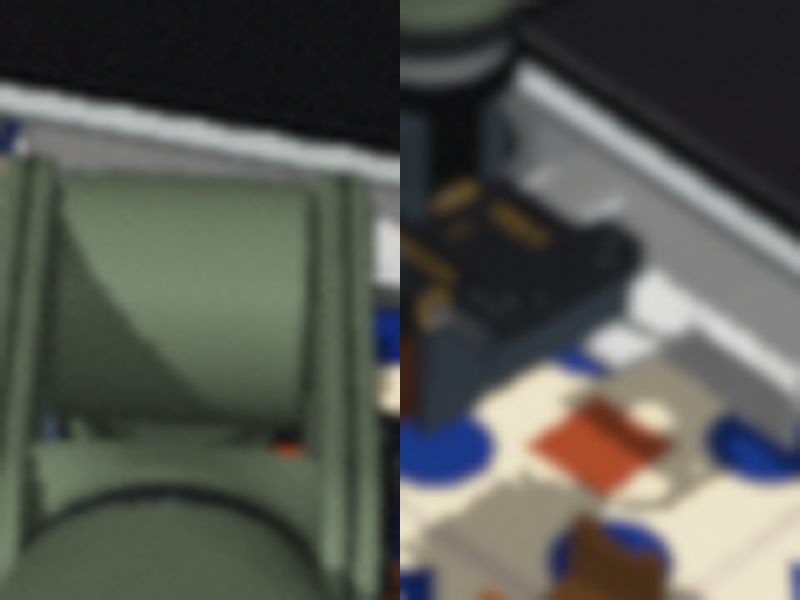

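The arm blocks both fixed cameras here: the top crop shows only the forearm and the side crop only the gripper body and tab edge. I'll descend gently and watch the force.

{"op": "step_arm", "data": {"plan": [[[0,0.08,0.3,0,0.1],[0,0.08,0.6,0,0.1],[0,0.08,0.8,0,0.1],[0,0.08,1.0,0,0.1],[0,0.08,1.2,0,0.1],[0,0.08,1.3,0,0.1],[0,0.08,1.4,0,0.1],[0,0.08,1.4,0,0.1]]]}}

```text
time_s: 7.85
ee_pos: [527.4, 36.7, 55.4]
ee_rot: [-180.0, 0.0, -4.5]
force: [-0.3, -0.2, -1.4]
gripper_width: 21.6
gripper_force: 45.0
```

{"op": "step_arm", "data": {"plan": [[[0,0,0.2,0,0.1],[0,0,0.4,0,0.1],[0,0,0.6,0,0.1],[0,0,0.8,0,0.1],[0,0,0.9,0,0.1],[0,0,0.9,0,0.1]]]}}

```text
time_s: 8.6
ee_pos: [527.4, 36.7, 46.4]
ee_rot: [-180.0, 0.0, -4.5]
force: [0.1, 0.8, -2.1]
gripper_width: 21.5
gripper_force: 45.0
```

Run:
```python
from geo import *
import cv2
s=state(); print(s["ee_pos"],s["force"],s["torque"])
b=grab_frame("side"); w=grab_frame("wrist")
B=b[150:240,260:380]
cv2.imwrite("pics/c3.png",np.hstack([cv2.resize(B,(400,300),interpolation=cv2.INTER_CUBIC),cv2.resize(w,(400,300))]))
```

```text
[527.37866587  36.71904538  46.35877249] [ 0.06288804  0.80667502 -2.11808723] [-0.02004385  0.19881518 -0.00597198]
```

View pics/c3.png

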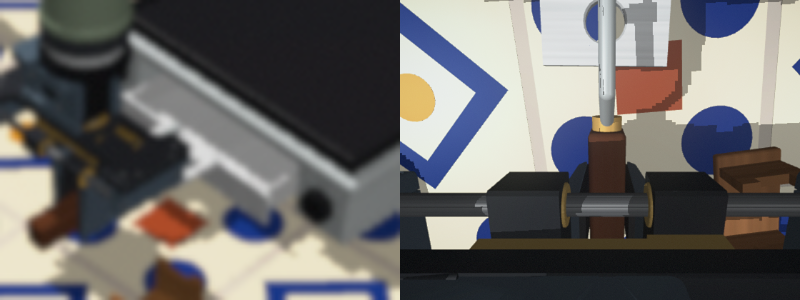

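The wrist half shows the prong going down inside the finger hole (at about (605,22) of the composite), with no contact force. Now I pull slowly.

{"op": "step_arm", "data": {"plan": [[[-0.15,0,0,0,0.1],[-0.3,0,0,0,0.1],[-0.45,0,0,0,0.1],[-0.6,0,0,0,0.1],[-0.75,0,0,0,0.1],[-0.9,0,0,0,0.1],[-1.05,0,0,0,0.1],[-1.2,0,0,0,0.1],[-1.4,0,0,0,0.1],[-1.6,0,0,0,0.1],[-1.8,0,0,0,0.1],[-2.0,0,0,0,0.1]]]}}

```text
time_s: 10.2
ee_pos: [507.5, 38.4, 46.5]
ee_rot: [-180.0, -0.0, -4.5]
force: [4.1, 1.6, -1.7]
gripper_width: 21.7
gripper_force: 45.0
```

{"op": "step_arm", "data": {"plan": [[[-0.25,0,0,0,0.1],[-0.5,0,0,0,0.1],[-0.75,0,0,0,0.1],[-1.0,0,0,0,0.1],[-1.25,0,0,0,0.1],[-1.5,0,0,0,0.1],[-1.75,0,0,0,0.1],[-2.0,0,0,0,0.1],[-2.25,0,0,0,0.1],[-2.5,0,0,0,0.1],[-2.75,0,0,0,0.1],[-3.0,0,0,0,0.1],[-3.25,0,0,0,0.1],[-3.5,0,0,0,0.1],[-3.75,0,0,0,0.1],[-4.0,0,0,0,0.1],[-4.2,0,0,0,0.1],[-4.4,0,0,0,0.1],[-4.6,0,0,0,0.1],[-4.8,0,0,0,0.1]]]}}

```text
time_s: 12.7
ee_pos: [459.5, 42.1, 46.4]
ee_rot: [-180.0, 0.0, -4.5]
force: [3.7, 2.1, -1.3]
gripper_width: 21.9
gripper_force: 45.0
```

{"op": "step_arm", "data": {"plan": [[[-0.12,0,0,0,0.1],[-0.24,0,0,0,0.1],[-0.36,0,0,0,0.1],[-0.48,0,0,0,0.1],[-0.6,0,0,0,0.1],[-0.7,0,0,0,0.1],[-0.8,0,0,0,0.1]]]}}

```text
time_s: 13.58
ee_pos: [451.6, 42.8, 46.4]
ee_rot: [-180.0, -0.0, -4.5]
force: [4.0, 3.6, -2.9]
gripper_width: 21.7
gripper_force: 45.0
```

{"op": "step_arm", "data": {"plan": [[[-0.1,0,0,0,0.1],[-0.2,0,0,0,0.1],[-0.3,0,0,0,0.1]]]}}

```text
time_s: 13.95
ee_pos: [449.4, 43.0, 46.5]
ee_rot: [-180.0, -0.1, -4.5]
force: [7.6, 1.9, -4.6]
gripper_width: 22.2
gripper_force: 45.0
```

{"op": "step_arm", "data": {"plan": [[[0,0,0,0,0.1],[0,0,0,0,0.1]]]}}

```text
time_s: 14.2
ee_pos: [449.5, 43.0, 46.5]
ee_rot: [-180.0, -0.1, -4.5]
force: [5.8, 1.4, -4.2]
gripper_width: 21.8
gripper_force: 45.0
```

{"op": "step_arm", "data": {"plan": [[[-0.05,0,0,0,0.1],[-0.1,0,0,0,0.1],[-0.1,0,0,0,0.1]]]}}

```text
time_s: 14.58
ee_pos: [449.4, 43.0, 46.5]
ee_rot: [-180.0, -0.2, -4.5]
force: [7.3, 1.4, -5.6]
gripper_width: 22.0
gripper_force: 45.0
```

{"op": "step_arm", "data": {"plan": [[[-0.05,0,0,0,0.1],[-0.1,0,0,0,0.1],[-0.1,0,0,0,0.1]]]}}

```text
time_s: 14.95
ee_pos: [449.2, 43.1, 46.5]
ee_rot: [-180.0, -0.3, -4.5]
force: [11.2, 1.6, -8.1]
gripper_width: 21.7
gripper_force: 45.0
```

{"op": "step_arm", "data": {"plan": [[[-0.03,0,0,0,0.1],[-0.03,0,0,0,0.1],[-0.03,0,0,0,0.1],[-0.03,0,0,0,0.1]]]}}

```text
time_s: 15.45
ee_pos: [449.3, 43.1, 46.6]
ee_rot: [-180.0, -0.3, -4.5]
force: [11.3, 0.4, -8.7]
gripper_width: 21.8
gripper_force: 45.0
```

{"op": "step_arm", "data": {"plan": [[[-0.02,0,0,0,0.1],[-0.02,0,0,0,0.1],[-0.02,0,0,0,0.1],[-0.02,0,0,0,0.1],[-0.02,0,0,0,0.1],[-0.02,0,0,0,0.1],[-0.02,0,0,0,0.1],[-0.02,0,0,0,0.1],[-0.02,0,0,0,0.1],[-0.02,0,0,0,0.1]]]}}

```text
time_s: 16.7
ee_pos: [449.2, 43.1, 46.6]
ee_rot: [-180.0, -0.4, -4.5]
force: [11.1, 1.1, -8.9]
gripper_width: 21.8
gripper_force: 45.0
```

{"op": "step_arm", "data": {"plan": [[[0.1,0,0,0,0.1],[0.2,0,0,0,0.1],[0.3,0,0,0,0.1],[0.4,0,0,0,0.1],[0.4,0,0,0,0.1]]]}}

```text
time_s: 17.32
ee_pos: [449.6, 42.7, 46.3]
ee_rot: [180.0, 0.1, -4.5]
force: [4.1, 1.3, -1.1]
gripper_width: 21.8
gripper_force: 45.0
```

{"op": "step_arm", "data": {"plan": [[[0.1,0,0,0,0.1],[0.2,0,0,0,0.1],[0.3,0,0,0,0.1],[0.3,0,0,0,0.1]]]}}

```text
time_s: 17.82
ee_pos: [452.7, 42.5, 46.3]
ee_rot: [180.0, 0.1, -4.5]
force: [-0.6, 0.1, -1.4]
gripper_width: 22.0
gripper_force: 45.0
```

{"op": "step_arm", "data": {"plan": [[[0.1,0,0,0,0.1],[0.2,0,0,0,0.1],[0.3,0,0,0,0.1],[0.3,0,0,0,0.1]]]}}

```text
time_s: 18.32
ee_pos: [456.2, 42.4, 46.4]
ee_rot: [-180.0, -0.0, -4.5]
force: [-0.3, -0.1, -1.0]
gripper_width: 21.9
gripper_force: 45.0
```

Run:
```python
from geo import *
import cv2
s=state(); print(s["ee_pos"],s["force"],s["torque"])
w=grab_frame("wrist"); cv2.imwrite("pics/w4.png",cv2.resize(w[0:270,140:440],(800,600*6//5*270*8//(6*300*8)*1 or 600)) if 0 else cv2.resize(w[0:220,140:440],(800,586)))
```

```text
[456.22237625  42.38091839  46.44623133] [-0.34669223 -0.14431972 -0.95451819] [-0.11046553  0.19686782  0.01664721]
```

View pics/w4.png

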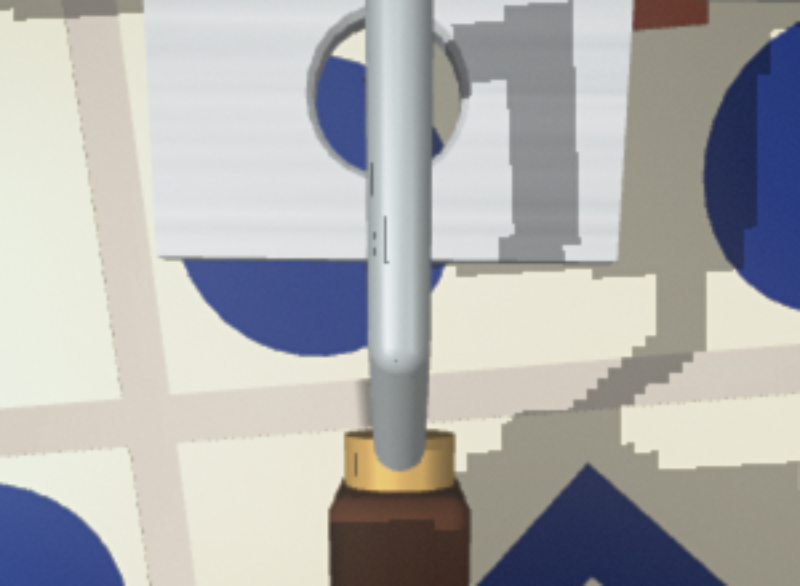

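Free of the hole with no force: the prong is inside the hole at about (400,90), clear of its edges. Next I lift out and compare how the hook sits in the grip now with how it sat before.

{"op": "step_arm", "data": {"plan": [[[0,0,-0.3,0,0.1],[0,0,-0.6,0,0.1],[0,0,-0.9,0,0.1],[0,0,-1.2,0,0.1],[0,0,-1.6,0,0.1],[0,0,-2.0,0,0.1],[0,0,-3.0,0,0.1],[0,0,-5,0,0.1],[0,0,-8,0,0.1],[0,0,-12,0,0.1],[0,0,-12,0,0.1],[0,0,-12,0,0.1]]]}}

```text
time_s: 19.88
ee_pos: [455.5, 42.3, 166.2]
ee_rot: [180.0, 0.0, -4.5]
force: [0.5, 0.7, -2.2]
gripper_width: 21.4
gripper_force: 45.0
```

Run:
```python
from geo import *
import cv2,pickle
w=grab_frame("wrist"); cv2.imwrite("pics/w5.png",w); t=grab_frame("top"); cv2.imwrite("pics/t5.png",t)
for n in ("w2","w5"):
    g=cv2.imread(f"pics/{n}.png").astype(int)
    b=g[150:210,286:294].mean(1); print(n,"rows B",b[5:60:1,0].round().astype(int))
    print("  R cols@175",g[175,262:318,2]); 
    r=g[60,265:315].sum(1); print("  rod@60",r)
s=state(); g=pickle.load(open("g.pkl","rb"))
print(s["ee_pos"],s["ee_rot"],s["force"],s["torque"],shift(s,[464.2,-219,120],11.04),s["qpos"])
```

```text
w2 rows B [129 129 128 128 128 128 128 128 128 128 128 128 128 127 128 127 128 127
 127 127 127 121 108 106 106 107 106 106 106  88  41  35  40  42  44  45
  45  46  47  46  47  47  46  46  46  46  45  45  46  45  45  45  45  45
  44]
  R cols@175 [ 72  74  72  74  73  73  82 138 176 185 190 198 201 205 207 209 215 218
 222 227 229 225 187 149 140 132 127 124 120 117 116 112 119 160 198 204
 202 191 180 172 164 154 148 140 132 126 123 116  90  74  74  71  73  72
  71  68]
  rod@60 [687 686 686 687 686 686 684 686 686 685 689 684 570 498 521 552 570 597
 666 704 706 695 680 658 634 610 584 566 545 527 500 473 444 413 384 354
 329 285 282 279 279 282 277 288 281 280 279 279 279 287]
w5 rows B [139 138 138 138 137 138 138 137 138 137 138 137 137 137 137 137 137 137
 137 137 137 125 112 110 110 110 110 111 110  75  46  45  50  51  52  52
  54  55  55  54  45  44  44  44  43  44  44  43  43  43  42  42  42  41
  41]
  R cols@175 [235 235 235 234 235 236 235 190 179 186 194 199 204 206 208 210 218 225
 230 234 235 232 216 176 151 140 139 135 133 128 124 128 159 179 203 208
 203 194 185 174 166 158 150 142 134 129 124 126 182 235 236 237 234 162
  81  56]
  rod@60 [682 684 687 686 687 686 686 685 685 687 690 683 530 490 464 546 576 595
 655 679 684 670 656 642 625 606 583 573 563 548 514 482 448 419 383 359
 397 686 686 683 680 681 680 679 679 680 677 679 678 680]
[455.12420556  42.30893179 165.33697172] [ 1.79983642e+02  1.56458785e-01 -4.53805123e+00] [-0.79036958  0.19800553 -2.32757606] [-0.07556416  0.18856701 -0.02040194] (array([ 2.98, 25.98,  4.53]), np.float64(-0.272)) [3.86476255e+00 1.13906616e+01 1.10457707e+02 7.85206625e-03
 5.83088018e+01 9.83986573e+01]
```

The hook hasn't moved in the grip. I'll carry it back above the stand.

{"op": "step_arm", "data": {"plan": [[[0.5,4,0,-0.05,0.1],[1,8,0,-0.1,0.1],[1.5,13,0,-0.15,0.1],[2,18,0,-0.2,0.1],[2.6,23,0,-0.272,0.1],[2.98,25.98,2,-0.272,0.1],[2.98,25.98,4,-0.272,0.1],[2.98,25.98,4,-0.272,0.1],[2.98,25.98,4,-0.272,0.1]]]}}

```text
time_s: 21.1
ee_pos: [465.4, -218.7, 126.4]
ee_rot: [-180.0, 0.0, 11.1]
force: [0.7, 0.2, -1.5]
gripper_width: 21.8
gripper_force: 45.0
```

Run:
```python
from geo import *
P=[state() for _ in range(1)]
s=P[0]; print(s["ee_pos"],s["ee_rot"],shift(s,[464.2,-219,66.4],11.04))
```

```text
[ 465.36940717 -218.71941565  126.37888962] [-1.79978915e+02  1.69065943e-02  1.10738985e+01] (array([-0.12,  0.01,  6.  ]), np.float64(0.001))
```

{"op": "step_arm", "data": {"plan": [[[-0.1,0,1.5,0,0.1],[-0.1,0,3,0,0.1],[-0.1,0,4,0,0.1],[-0.1,0,4.6,0,0.1],[-0.1,0,5.1,0,0.1],[-0.1,0,5.5,0,0.1],[-0.1,0,5.7,0,0.1],[-0.1,0,5.8,0,0.1],[-0.1,0,5.8,0,0.1]]]}}

```text
time_s: 22.22
ee_pos: [464.4, -219.2, 68.5]
ee_rot: [180.0, -0.0, 11.0]
force: [0.2, -0.5, -2.0]
gripper_width: 22.1
gripper_force: 45.0
```

{"op": "step_arm", "data": {"plan": [[[0,0,0.05,0,0.1],[0,0,0.1,0,0.1],[0,0,0.15,0,0.1],[0,0,0.2,0,0.1],[0,0,0.2,0,0.1]]]}}

```text
time_s: 22.85
ee_pos: [464.3, -219.2, 66.5]
ee_rot: [-180.0, -0.0, 11.0]
force: [-0.3, -0.6, 0.1]
gripper_width: 21.4
gripper_force: 45.0
```

{"op": "step_arm", "data": {"plan": [[[0,0,0.04,0,0.1],[0,0,0.04,0,0.27],[0,0,0.04,0,0.3],[0,0,0.04,0,0.45],[0,0,0.04,0,0.6],[0,0,0.04,0,0.6],[0,0,-1,0,0.6],[0,0,-4,0,0.6],[0,0,-9,0,0.6],[0,0,-15,0,0.8],[0,0,-17,0,1],[0,0,-17,0,1],[0,0,-17,0,1]]]}}

```text
time_s: 24.48
ee_pos: [463.5, -218.8, 235.4]
ee_rot: [-179.9, 0.1, 11.0]
force: [0.4, -0.4, -0.4]
gripper_width: 90.5
gripper_force: 0.0
```

Run:
```python
from geo import *
import cv2
s=state(); print(s["ee_pos"],s["force"])
w=grab_frame("wrist"); t=cv2.imread("pics/t5.png"); cv2.imwrite("pics/t6.png",grab_frame("top"))
t=cv2.imread("pics/t6.png")
cv2.imwrite("pics/c6.png",np.hstack([cv2.resize(w,(400,300)),cv2.resize(t[80:230,220:420],(400,300))]))
```

```text
[ 463.53084277 -218.7899725   235.37154158] [ 0.39007651 -0.38887194 -0.37551376]
```

View pics/c6.png

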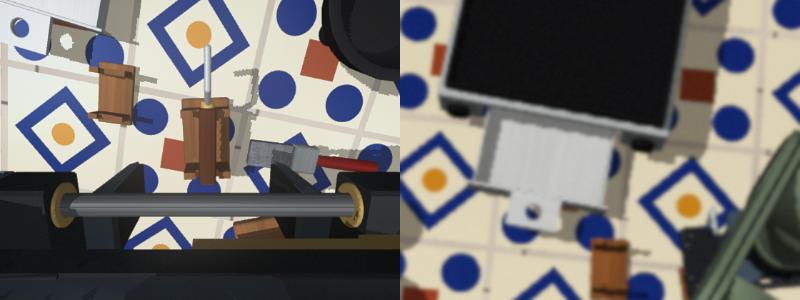

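The hook lies in its stand as it did before, and the tray is fully out. The gripper is clear of everything.

```bash
python3 -c "
from workcell import *
print(job_done())"
```

```text
the job is handed in; nothing more can be done
None
```

The tray is drawn out against its stop and was held there at about 11 N (total force about 14 N) for over a second; the hook came out cleanly and lies back in its stand, and the job was handed in at about 25 s.

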